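Cap the coolant pot, then hold the sprung saw hood at the index mark

TASK

The hood interlock of the small cut-off machine is to be checked, and for that every other cover must be on: put the loose lid with the black knob on the open coolant pot and press it down until it is home and level all round, before the hood is opened. Then take the hood by its round bar, lift it against its spring until the pointer on the hinge stands at the brass index clamped on the quadrant, and finish while holding it still there, not letting go. Leave the index setting and the other things on the bench as they are.

Things in the scene. Friction and masses are not known exactly. Their poses are not given: they have to be found in the camera images.
- saw: grey bench cut-off machine, fixed, base plate 190 x 310 mm (x, y). Origin: centre of its underside; x from its front to its back (away from the robot at yaw 0), y to its left. On the right the chamber (x -85..85, y -150..50 mm, 103 high) under the hood; on the left the coolant pot. On the front, round the hinge axis, a flat aluminium quadrant arc (radius 106 mm, at x = -98) ticked each 5 degrees
- pot_mouth (a point): centre of the coolant pot's mouth, at machine x -35, y 107 mm, at its rim, 100 mm above the bench. An upright aluminium cup, 75 mm inside, 83 mm outside diameter. Four sprung balls 4.5 mm below the rim snap over the lid plug's bead. The hood's left edge (135 mm above the bench) is 53 mm to the right of the pot's axis: close the fingers along machine x, 40 mm or more free each side
- pot_lid: loose aluminium press-in lid with a black knob, plug down on the bench left of the machine; 0.14 kg. Origin: centre of its underside, z up. From there: tapered plug 58 to 71 mm diameter, 16 mm deep; flange 86 mm diameter, 16-21 mm; round knob 23-26 mm diameter, 21-51 mm. Home: flange on the pot's rim, origin 16 mm below the rim; only laid on, it stands 7-10 mm proud; it snaps home at 5-15 N
- hood (a joint): opening of the hood, rad: 0 shut, grows as its right-hand edge rises, at most 1.25. Grey skirted cover 172 x 204 mm (x, y) with a clear window, top 30 mm above the hinge. A spring and its weight pull it shut: about 5 N at the bar when shut, 7-9 N at the index; let go, it falls shut
- hood_hinge (a point): middle of the hood's hinge, which lies along the machine's x axis at the left edge of the chamber, 105 mm above the bench; axes as the machine's, fixed to it. Behind the machine stands a big open carton; its front flap leans out to world x = 0.60 m, from y = -0.07 to 0.19 m, 0.2 to 0.3 m above the bench: keep the gripper's body clear of it
- lift_bar: the hood's lifting bar: a round dark steel sleeve, 14 mm diameter, 84 mm long, free to turn on a rod between two posts (100 mm apart), along machine x near the hood's right-hand edge. Origin: middle of the bar; with the hood shut 172 mm right of the hinge and 66 mm above it (171 above the bench), 36 mm above the hood's top. Moves with the hood on an arc of 184 mm radius about the hinge
- pointer_tip (a point): tip of the flat steel pointer on the front end of the hinge, turning with the hood: a point 90 mm from the hinge axis, level to the right of it when shut, swinging upward
- index (a joint): setting of the index in rad, on the same scale as the hood angle; the hood is at the index when both read the same. Clamped; different each time, 0.35 to 0.75
- index_tip (a point): where the index points: 90 mm from the hinge axis, at the inner end of the small brass rider clamped on the quadrant's outer edge (12 mm block, round dark thumbscrew, short finger pointing in to the hinge). The pointer's tip comes to this point when the hood is at the index
- bearing: plain ball bearing ring, 52 mm across, 16 mm high, lying flat left of the machine; origin at the centre of its underside. Leave alone
- meter: hand-held test meter, 145 x 75 x 44 mm, lying at the back left; origin at the centre of its underside. Leave alone
- pliers: pliers, 182 mm long, 12 mm high, lying behind and left of the machine; origin at the centre of its underside. Leave alone
- spanner: small combination spanner, 175 mm long, 6 mm high, lying in front of the machine; origin at the centre of its underside. Leave alone
- screwdriver: screwdriver, 167 mm long, 22 mm high, lying at the front left; origin at the centre of its underside. Leave alone
- seal_box: small carton, 46 x 85 x 40 mm, at the back left; origin at the centre of its underside. Leave alone
- tape_roll: roll of tape, 62 mm across, 19 mm high, lying flat left of the machine; origin at the centre of its underside. Leave alone

How it is judged:
By the outcome, as a careful person would: the job done as asked, in the order asked, and still so for the second after the job is handed in, while the arm keeps its last pose, push and grip.
It also fails if it takes over 58 s, if anything falls off the work surface, if the arm or the gripper's body presses on something with over 40 N, if the wrist force passes 120 N, or if a joint passes its speed limit or range.

ROBOT

A 6-joint arm with a two-finger parallel gripper is mounted at the origin on a cart in front of the work surface, level with it; the furniture and walls round the work are solid. World frame = base frame: x ahead of the robot, y to its left, z up, the work surface at z = 0. Lengths are in m, angles in degrees, forces in N, time in s.
With the tool pointing down it reaches from about 0.25 to 0.775 m from the base axis. Payload 4 kg.
Tool frame: the origin (TCP) lies at the very end of the fingers, on their centre line; the grasp point (between the pads) lies 19 mm behind it; z points along the fingers, y is the line along which they close (so a half turn about z gives the same grasp; the last joint's range is limited). The gripper opens to 85 mm and grips with 20 to 120 N. Pads are 22 mm wide; open, the fingers measure 114 mm over their backs; the gripper's body (76 mm by 85 mm) begins 54 mm behind the grasp point. The pads swing forward as they close: fully open they stand 13 mm farther back than shut.
Start: joints at [59.926, 4.996, 78.535, -0, 96.463, -5.907], TCP at [0.225, 0.502, 0.231] pointing down, gripper open.
Joint ranges: [-177.83, 177.83], [-43.37, 116.18], [15.69, 146.23], [-61.86, 241.86], [9.47, 152.12], [-147.06, 147.06]. Speed limits (degrees/s): [159.86, 159.86, 180, 180, 180, 180].

INTERFACE

Orientations are given as [roll, pitch, yaw] about the fixed x, y, z axes, in that order (R = Rz(yaw) Ry(pitch) Rx(roll)).
In Python, from rig import r, optics gives the robot as it stands.
- The arm moves only by the tool play_rows, never from a script. Its argument "targets" is a list that holds one entry, the list of rows, each a list of 4 numbers: the shift along the world's x, y, z in cm, then the turn about the world's z in degrees. A call has 1 to 20 rows; each row shifts and turns the commanded pose from where the row before left it; what a row does not reach is not made up. A row lasts 1/12 s, in which the tool goes at most 41.7 mm and 7.16 degrees, less where a joint would pass 70% of its speed; a pose out of reach is approached as far as the arm can. A call is refused whole if a number of a shift passes 4.17 or a number of a turn 7.16, either way. A call with a gripper value outside its range is refused whole. "grip" is the gripper command: -1 is fully open, 1 is shut, values between are in proportion, set as the call begins (left out, the last holds). The fingers move at their own pace and stop on an object; "grip_force" is the grip in N (left out, the last holds). Time passes only in rows, so rows that do not move let the fingers close. It gives the time, the measured TCP pose, the force, the opening and the grip force at its end, in the units of the state.
- r.sense(): the state, without advancing time (a new reading comes with each control period).
- optics.get_image(name): name is "scene" or "top" or "wrist"; returns a dict with "color" (480x640x3 uint8, red, green, blue), "depth" (480x640 float32, m along the optical axis (not along the pixel's ray), 0 where there is no reading), "fov_y" (degrees; the focal length in pixels is half the picture's height over the tangent of half this angle, whatever the lens; pixels are square), "cx", "cy" (the principal point, pixels), "R" (3x3) and "t" (3): a world point X has camera coordinates R X + t; the wrist camera has in their place "mount" (4x4, takes a point from camera to tool coordinates, whose origin is the TCP and whose axes are the flange's). Camera axes: x right, y down, z forward; pixel columns grow to the right and rows downward; lengths in m; the calibration is good to about 2 mm. A picture is of the moment at which its call begins: read the wrist's pose just before it.
- r.close_job(): hands the job in; it is judged then, once.
The state is a dict: "t": time; "joint_positions": joint angles; "qd": joint speeds; "tau": joint torques, N m; "tool_pos": TCP position; "eef_rot": TCP orientation; "force": force on the tool from outside, world axes, zero at the start; "ft_torque": the same for the moment, N m; "grip_width": opening from 0.0 (shut) to 1.0 (fully open); "grasp_force": force on a finger pad.
Only numpy, scipy, OpenCV 4.12 (cv2) and the standard library are available. Lean on these libraries where they do the work, as an engineer would, in place of code of your own. Each camera call takes 0.05 s, during which the arm holds its last target. There are 200 camera calls.

## Working session

There is one attempt and no reset: what is moved stays moved. The work goes in short steps, Python scripts to look and compute and a tool call to move; the robot and the scene stay as the last step left them, time stands still between calls to the robot, and variables do not carry over. Pictures are saved under pics/ and viewed, at most 10 in all, crops included, and the job is handed in when it is done.

Besides the shell and the picture viewer there is one more tool, called after "Request:" as a command line: name --argument value ..., lists and objects as JSON in quotes. play_rows: Moves the arm, as the interface text tells. Its arguments: {"type":"object","properties":{"targets":{"type":"array","items":{"type":"array","items":{"type":"array","items":{"type":"number"}}}},"grip":{"type":"number"},"grip_force":{"type":"number"}},"required":["targets"]}

```bash
mkdir -p pics; cat > h.py <<'E'
import numpy as np,cv2
from rig import r,optics
def K(d):
    f=240/np.tan(np.radians(d['fov_y'])/2); return f,d['cx'],d['cy']
def pose(s):
    from scipy.spatial.transform import Rotation as R
    T=np.eye(4);T[:3,:3]=R.from_euler('xyz',s['eef_rot'],degrees=True).as_matrix();T[:3,3]=s['tool_pos'];return T
def grab(n):
    s=r.sense();d=optics.get_image(n)
    if n=='wrist': C=pose(s)@np.array(d['mount'])
    else:
        C=np.eye(4);R=np.array(d['R']);C[:3,:3]=R.T;C[:3,3]=-R.T@np.array(d['t'])
    d['C']=C;return d
def cloud(d):
    f,cx,cy=K(d);v,u=np.mgrid[:480,:640];z=d['depth']
    P=np.stack([(u-cx)/f*z,(v-cy)/f*z,z],-1)@d['C'][:3,:3].T+d['C'][:3,3]
    P[z==0]=np.nan;return P
def proj(d,X):
    f,cx,cy=K(d);c=(np.asarray(X)-d['C'][:3,3])@d['C'][:3,:3]
    return np.stack([f*c[...,0]/c[...,2]+cx,f*c[...,1]/c[...,2]+cy],-1)
def ray(d,u,v):
    f,cx,cy=K(d);w=d['C'][:3,:3]@np.array([(u-cx)/f,(v-cy)/f,1]);return d['C'][:3,3],w/np.linalg.norm(w)
def save(d,name): cv2.imwrite('pics/'+name,d['color'][...,::-1])
E
python3 - <<'E'
from h import *
print(r.sense())
for n in('scene','top'):
    d=grab(n);save(d,n+'0.png');np.save(n+'.npy',d,allow_pickle=True)
    print(n,d['C'][:3,3].round(3),d['fov_y'])
E
```

```text
{'t': 0.0, 'joint_positions': array([ 5.99270930e+01,  5.04092265e+00,  7.86282532e+01, -6.78225029e-04,
        9.64629368e+01, -5.90841732e+00]), 'qd': array([-0.04404106, -0.00355999, -0.02983493, -0.04868568, -0.00738734,
        0.00024882]), 'tau': array([-6.25149733e-04, -3.51876819e+01, -3.13261628e+01, -2.69687571e-04,
        1.12343190e-02,  1.01819577e-06]), 'tool_pos': array([0.22490423, 0.50134687, 0.23009077]), 'eef_rot': array([-1.79868520e+02, -1.29289748e-02,  1.55835420e+02]), 'force': array([0.00858126, 0.56784947, 0.30971674]), 'ft_torque': array([ 0.04132891,  0.01755131, -0.04844794]), 'grasp_force': 0.0, 'grip_width': 0.9985305214447392}
scene [ 0.045 -0.664  0.692] 51.89725713765855
top [0.467 0.063 1.145] 52.3540768783615
```

View pics/scene0.png

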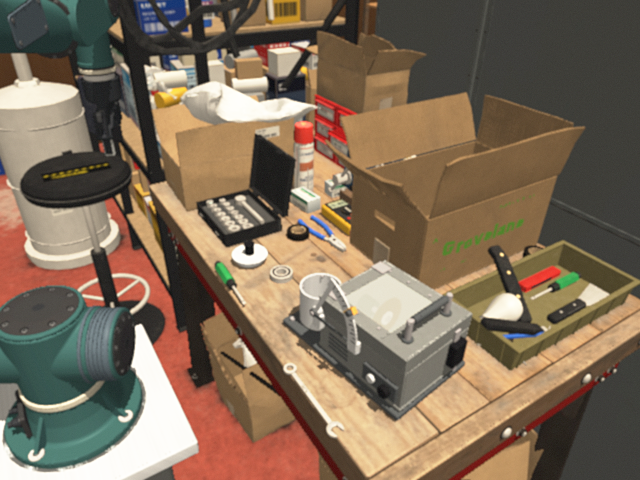

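View pics/top0.png

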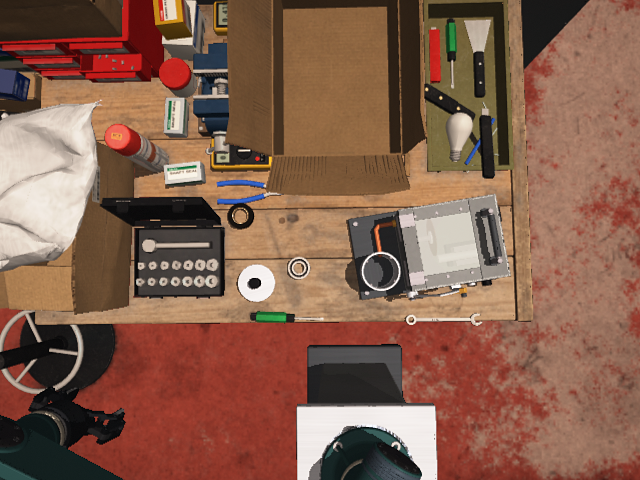

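The top view shows the lid at (256,283), the pot mouth at (380,271), the bar from about (484,208) to (497,268), and the machine yawed a few degrees. The scene view shows the lid at (249,255), the pot at (318,287), the bar from (410,330) to (448,300), and the quadrant at about (345,310).

```bash
python3 - <<'E'
from h import *
for n in('top','scene'):
    d=np.load(n+'.npy',allow_pickle=True).item();P=cloud(d)
    print(n)
    # lid flange z 15-28 & knob z 40-58
    def fit(m,nm):
        Q=P[m]
        if len(Q)<5: print(nm,'none');return
        c,rr=cv2.minEnclosingCircle((Q[:,:2]*1000).astype(np.float32))
        print(nm,len(Q),'circ',np.round(c,1),round(rr,1),'mean',(Q.mean(0)*1000).round(1),'zmed',np.round(np.median(Q[:,2])*1000,1))
    l0=np.array([.40,.29]) if 0 else P[290,243][:2] if n=='top' else P[262,238][:2]
    near=np.hypot(P[...,0]-l0[0],P[...,1]-l0[1])<.09
    fit(near&(P[...,2]>.012)&(P[...,2]<.028),'flange')
    fit(near&(P[...,2]>.044)&(P[...,2]<.06),'knob')
    p0=P[271,399][:2] if n=='top' else None
    if n=='top':
        print('rimpix',P[271,399],P[289,380],P[271,362])
        nr=np.hypot(P[...,0]-P[289,380][0]-.04,P[...,1]-P[289,380][1])<.07
        m=nr&(P[...,2]>.094)&(P[...,2]<.107);fit(m,'rim')
        Q=P[m]*1000
        A=np.c_[2*Q[:,:2],np.ones(len(Q))];x=np.linalg.lstsq(A,(Q[:,:2]**2).sum(1),rcond=None)[0];print('lsq',x)
    m=(P[...,2]>.160)&(P[...,2]<.19)&(P[...,0]>.25)&(P[...,0]<.6)&(P[...,1]<-.08)&(P[...,1]>-.35)
    Q=P[m];print('bar',len(Q))
    if len(Q)>10:
        r_=cv2.minAreaRect((Q[:,:2]*1000).astype(np.float32));print(r_,Q.mean(0),np.percentile(Q[:,2],95))
    m=(P[...,2]>.128)&(P[...,2]<.142)&(P[...,0]>.25)&(P[...,0]<.6)&(P[...,1]<.1)&(P[...,1]>-.35)
    Q=P[m]
    if len(Q)>10: print('hood',cv2.minAreaRect((Q[:,:2]*1000).astype(np.float32)),np.median(Q[:,2]))
    im=d['color']
    if n=='top': c=im[190:310,230:520]
    else: c=im[230:420,220:480]
    cv2.imwrite('pics/%s_c.png'%n,cv2.resize(c[...,::-1],None,fx=2.7,fy=2.7,interpolation=2))
E
```

```text
top
flange 1465 circ [416.  277.8] 89.5 mean [424.7 264.1  21.4] zmed 21.6
knob 101 circ [440.4 279.9] 45.6 mean [434.5 247.3  51.1] zmed 51.1
rimpix [ 0.45823184 -0.07158653  0.10058477] [ 0.42063165 -0.03044658  0.10210762] [0.45907609 0.00687079 0.09915281]
rim 263 circ [464.5 -45.2] 55.6 mean [458.7 -35.1 100.6] zmed 100.6
lsq [ 4.58993664e+02 -3.34308129e+01 -2.10224631e+05]
bar 520
((472.9701232910156, -212.9702606201172), (81.1006088256836, 215.26446533203125), 54.39812469482422) [ 0.50107261 -0.23139275  0.17593475] 0.18120356248530553
hood ((510.4222412109375, -180.99087524414062), (183.24281311035156, 205.8159637451172), 8.363101959228516) 0.13522824887864793
scene
flange 815 circ [408.8 213.6] 84.0 mean [405.9 226.3  19.3] zmed 19.7
knob 67 circ [434.3 247. ] 14.1 mean [433.1 246.   48.8] zmed 49.1
bar 836
((473.6629333496094, -212.64813232421875), (81.2198486328125, 216.0199737548828), 55.08137893676758) [ 0.47802758 -0.21594144  0.17406464] 0.18485197337447307
hood ((509.6143493652344, -178.9163360595703), (185.2062530517578, 206.74659729003906), 8.313581466674805) 0.13378196210252336
```

View pics/scene_c.png

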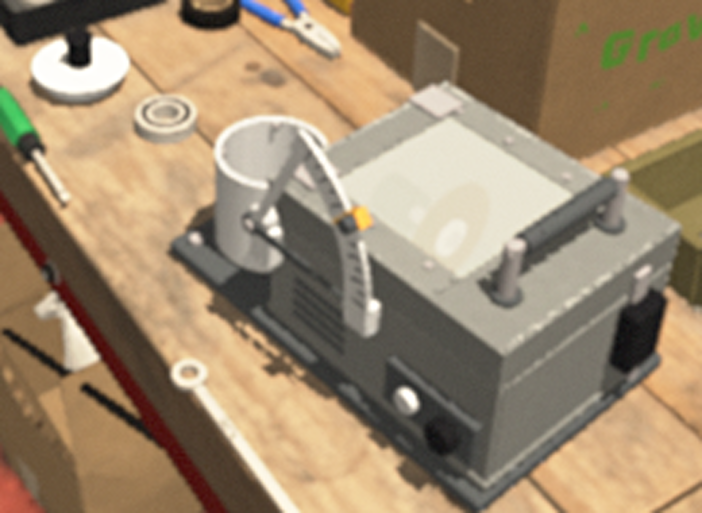

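Request:
play_rows --targets '[[[2.3,-2.8,-0.5,-6.4],[2.3,-2.8,-0.5,-6.4],[2.3,-2.8,-0.5,-6.4],[2.3,-2.8,-0.5,-6.4],[2.3,-2.8,-0.5,-6.4],[2.3,-2.8,-0.5,-6.4],[2.3,-2.8,-0.5,-6.4],[2.3,-2.8,-0.5,-6.4],[2.3,-2.8,-0.5,-6.4],[0,0,0,0],[0,0,0,0],[0,0,0,0]]]' --grip -1

```text
t: 1.1
tool_pos: [0.4318, 0.2499, 0.1859]
eef_rot: [-179.9, -0.0, 98.2]
force: [0.4, 0.7, 0.4]
grip_width: 0.997
grasp_force: 0.0
```

```bash
python3 - <<'E'
from h import *
s=r.sense();print(s['tool_pos'],s['eef_rot'],s['joint_positions'].round(1))
d=grab('wrist');save(d,'w1.png');P=cloud(d)
m=(P[...,2]>.044)&(P[...,2]<.06)
Q=P[m];m2=np.hypot(Q[:,0]-.4345,Q[:,1]-.2465)<.05;Q=Q[m2];print('wrist knob',len(Q),cv2.minEnclosingCircle((Q[:,:2]*1000).astype(np.float32)),Q.mean(0))
print('proj knob',proj(d,[.4345,.2465,.051]))
m=(P[...,2]>.017)&(P[...,2]<.027)&(np.hypot(P[...,0]-.4345,P[...,1]-.2465)<.06);Q=P[m];print('flange',len(Q),cv2.minEnclosingCircle((Q[:,:2]*1000).astype(np.float32)),np.median(Q[:,2]))
# static: bar & rider
t=np.load('top.npy',allow_pickle=True).item();sc=np.load('scene.npy',allow_pickle=True).item()
for n,d in(('top',t),('scene',sc)):
    P=cloud(d)
    m=(P[...,2]>.160)&(P[...,2]<.19)&(P[...,0]>.44)&(P[...,0]<.6)&(P[...,1]<-.2)&(P[...,1]>-.32)
    Q=P[m];print(n,'bar',cv2.minAreaRect((Q[:,:2]*1000).astype(np.float32)),Q.mean(0),np.percentile(Q[:,2],[50,90]))
    hs=cv2.cvtColor(d['color'],cv2.COLOR_RGB2HSV)
    m=(hs[...,0]>12)&(hs[...,0]<28)&(hs[...,1]>140)&(hs[...,2]>110)&(P[...,2]>.12)&(P[...,2]<.25)&(P[...,0]<.55)&(P[...,0]>.3)&(abs(P[...,1]+.12)<.15)
    v,u=np.nonzero(m);print('rider',len(u),u.mean() if len(u) else 0,v.mean() if len(u) else 0,P[m].mean(0))
E
```

```text
[0.43181372 0.24985383 0.18593044] [-1.79932502e+02 -2.27683971e-02  9.82458964e+01] [23.5 -0.7 89.6  0.  91.2 15.3]
wrist knob 767 ((434.61016845703125, 248.06724548339844), 12.94010066986084) [0.43442452 0.24868307 0.04977978]
proj knob [322.16167106 230.28051574]
flange 6180 ((434.6639709472656, 247.68856811523438), 43.0882453918457) 0.020022402241100218
top bar ((526.964599609375, -251.04554748535156), (111.33025360107422, 14.527400016784668), 8.43242073059082) [ 0.52652116 -0.24988757  0.1762175 ] [0.17690076 0.17963371]
rider 42 462.1190476190476 290.5 [ 0.41923886 -0.18517077  0.17301188]
scene bar ((527.341064453125, -250.07664489746094), (113.69073486328125, 14.113463401794434), 8.875214576721191) [ 0.52106442 -0.25273875  0.17379609] [0.1750677  0.17737648]
rider 37 353.1621621621622 310.18918918918916 [ 0.42101945 -0.1871179   0.17056133]
```

View pics/w1.png

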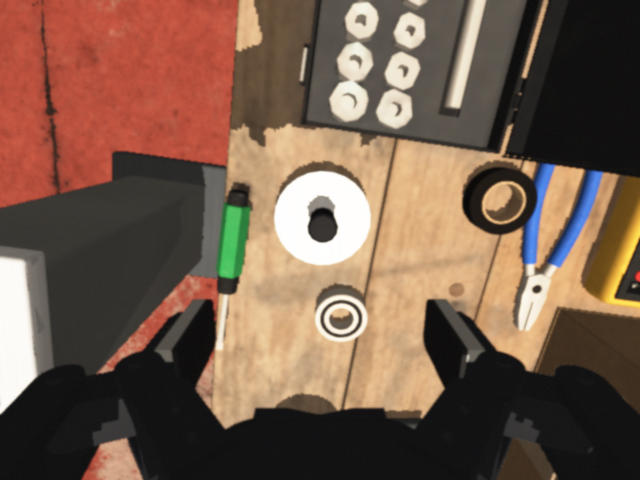

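The wrist view shows the lid at (322,218), its knob top at (322,225), and the screwdriver handle at (235,235). I'll therefore go down with the fingers only partly open.

Request:
play_rows --targets '[[[0.3,-0.2,-1,0],[0,0,-2.5,0],[0,0,-3,0],[0,0,-3,0],[0,0,-3,0],[0,0,-2.5,0],[0,0,-1,0],[0,0,0,0],[0,0,0,0]]]' --grip -0.15

```text
t: 1.9
tool_pos: [0.435, 0.2484, 0.0265]
eef_rot: [-180.0, 0.0, 98.3]
force: [-0.2, 1.8, 0.8]
grip_width: 0.576
grasp_force: 0.0
```

Request:
play_rows --targets '[[[0,0,0,0],[0,0,0,0],[0,0,0,0],[0,0,0,0],[0,0,0,0],[0,0,0,0]]]' --grip 1 --grip_force 70

```text
t: 2.4
tool_pos: [0.4363, 0.2486, 0.0287]
eef_rot: [179.8, -0.1, 98.2]
force: [-3.0, 0.2, 6.6]
grip_width: 0.27
grasp_force: 68.1
```

Request:
play_rows --targets '[[[0,0,0.5,0],[0,0,2,0],[0,0,4,0],[0,0,4,0],[0,0,4,0],[0,0,4,0],[0,0,4,0],[0,0,2,0],[0.4,-3,0,0],[0.4,-4,0,0],[0.4,-4,0,0],[0.4,-4,0,0],[0.4,-4,0,0],[0.4,-4,0,0],[0,-4,0,0],[0,-4,0,0],[0,-4,0,0],[0,-3,0,0],[0,0,0,0],[0,0,0,0]]]'

```text
t: 4.07
tool_pos: [0.4588, -0.1337, 0.2712]
eef_rot: [-180.0, -0.0, 98.0]
force: [-0.2, 0.8, -0.9]
grip_width: 0.264
grasp_force: 68.8
```

```bash
python3 - <<'E'
from h import *
s=r.sense();print(s['tool_pos'],s['eef_rot'],s['force'],s['grip_width'])
d=grab('wrist');save(d,'w2.png');np.save('w2.npy',d,allow_pickle=True);P=cloud(d)
m=(P[...,2]>.094)&(P[...,2]<.107)&(np.hypot(P[...,0]-.459,P[...,1]+.032)<.05)
Q=P[m]*1000;A=np.c_[2*Q[:,:2],np.ones(len(Q))];x=np.linalg.lstsq(A,(Q[:,:2]**2).sum(1),rcond=None)[0];print(len(Q),x,np.sqrt(x[2]+x[0]**2+x[1]**2),np.median(Q[:,2]),cv2.minEnclosingCircle(Q[:,:2].astype(np.float32)))
hs=cv2.cvtColor(d['color'],cv2.COLOR_RGB2HSV)
m=(hs[...,0]>12)&(hs[...,0]<28)&(hs[...,1]>140)&(hs[...,2]>110)&(P[...,2]>.12)&(P[...,2]<.25)&(P[...,0]<.5)
v,u=np.nonzero(m);print('rider',len(u),u.mean() if len(u) else 0,v.mean() if len(u) else 0,P[m].mean(0))
E
```

```text
[ 0.45884867 -0.13366178  0.27123269] [-1.79993072e+02 -2.48036542e-02  9.80159043e+01] [-0.15936701  0.7980776  -0.93284049] 0.2641652399557045
1862 [ 4.58796482e+02 -3.19792026e+01 -2.10007808e+05] 38.84679515022833 98.68588350373997 ((459.05352783203125, -36.1646842956543), 45.85356140136719)
rider 0 0 0 [nan nan nan]<stdin>:8: RuntimeWarning: Mean of empty slice.
  ret = um.true_divide(
```

View pics/w2.png

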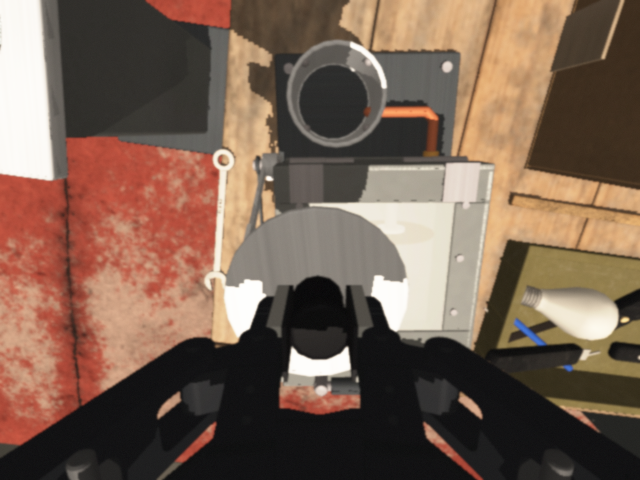

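Pot rim at about (337,93), radius about 50. The lid is held level at about (317,298).

```bash
python3 - <<'E'
from h import *
d=np.load('w2.npy',allow_pickle=True).item();P=cloud(d)
def circ(Q):
    for _ in range(6):
        A=np.c_[2*Q[:,:2],np.ones(len(Q))];x=np.linalg.lstsq(A,(Q[:,:2]**2).sum(1),rcond=None)[0]
        R=np.sqrt(x[2]+x[0]**2+x[1]**2);e=abs(np.hypot(Q[:,0]-x[0],Q[:,1]-x[1])-R);Q=Q[e<max(3,np.percentile(e,90))]
    return x[:2].round(2),R.round(2),len(Q)
c=np.array([.459,-.0325]);rr=np.hypot(P[...,0]-c[0],P[...,1]-c[1])
m=(abs(P[...,2]-.0985)<.004)&(rr<.046)&(rr>.034);print('rim',circ(P[m]*1000))
m=(P[...,2]>.22)&(P[...,2]<.30)&(np.hypot(P[...,0]-.4588,P[...,1]+.1337)<.06)
Q=P[m];h,e=np.histogram(Q[:,2],40);print([(round(a,3),int(b)) for a,b in zip(e,h) if b>100])
zt=np.median(Q[(Q[:,2]<.275)][:,2]);m2=m&(abs(P[...,2]-zt)<.005)
cs,_=cv2.findContours(m2.astype(np.uint8),0,1);k=max(cs,key=len)[:,0];E=P[k[:,1],k[:,0]];E=E[np.hypot(E[:,0]-.4588,E[:,1]+.1337)>.036];print('lid',zt,circ(E*1000))
E
```

```text
rim (array([458.78, -31.67]), np.float64(38.96), 1713)
[(np.float64(0.261), 863), (np.float64(0.262), 3094), (np.float64(0.263), 4238), (np.float64(0.264), 4049), (np.float64(0.265), 2151), (np.float64(0.266), 281), (np.float64(0.275), 101), (np.float64(0.278), 121), (np.float64(0.279), 129), (np.float64(0.28), 131), (np.float64(0.281), 134), (np.float64(0.282), 112), (np.float64(0.283), 108), (np.float64(0.287), 109), (np.float64(0.288), 124), (np.float64(0.289), 137), (np.float64(0.29), 172), (np.float64(0.291), 225), (np.float64(0.292), 610), (np.float64(0.293), 1738), (np.float64(0.294), 829), (np.float64(0.295), 123), (np.float64(0.296), 131), (np.float64(0.297), 122), (np.float64(0.298), 126), (np.float64(0.299), 134)]
lid 0.2635063020154815 (array([ 457.79, -133.72]), np.float64(42.11), 349)
```

Request:
play_rows --targets '[[[0.1,1.5,0,0],[0,3.6,0,0],[0,3.6,0,0],[0,1.45,0,0],[0,0,-2,0],[0,0,-3,0],[0,0,-3,0],[0,0,-3,0],[0,0,-2,0],[0,0,-1,0],[0,0,0,0],[0,0,0,0]]]'

```text
t: 5.12
tool_pos: [0.4604, -0.0299, 0.132]
eef_rot: [180.0, 0.0, 98.3]
force: [0.4, -0.7, -0.7]
grip_width: 0.264
grasp_force: 68.7
```

Request:
play_rows --targets '[[[0,0,-0.4,0],[0,0,-0.4,0],[0,0,-0.2,0],[0,0,-0.2,0],[0,0,-0.2,0],[0,0,0,0]]]'

```text
t: 5.62
tool_pos: [0.4604, -0.0308, 0.119]
eef_rot: [179.9, 0.0, 98.2]
force: [-3.1, 0.9, 3.8]
grip_width: 0.264
grasp_force: 69.7
```

Request:
play_rows --targets '[[[-0.1,-0.1,0,0],[0,0,-0.2,0],[0,0,-0.2,0],[0,0,-0.2,0],[0,0,0,0]]]'

```text
t: 6.03
tool_pos: [0.46, -0.0315, 0.1125]
eef_rot: [179.8, -0.0, 98.2]
force: [-2.1, 1.8, 4.4]
grip_width: 0.267
grasp_force: 69.4
```

Request:
play_rows --targets '[[[0,0,-0.2,0],[0,0,-0.2,0],[0,0,0,0],[0,0,0,0]]]'

```text
t: 6.37
tool_pos: [0.4597, -0.0314, 0.1118]
eef_rot: [179.8, 0.0, 98.2]
force: [-11.5, 3.0, 20.3]
grip_width: 0.267
grasp_force: 70.9
```

Request:
play_rows --targets '[[[-0.1,0,0.2,0],[0,0,0.1,0],[0,0,0,0]]]'

```text
t: 6.62
tool_pos: [0.4597, -0.0314, 0.1121]
eef_rot: [179.7, 0.0, 98.2]
force: [-1.2, 2.9, 9.0]
grip_width: 0.263
grasp_force: 69.8
```

Request:
play_rows --targets '[[[0,0,0,0],[0,0,0,0],[0,0,0,0],[0,0,0.5,0],[0,0,2,0],[0,0,4,0],[0,0,4,0],[0,-3,4,0],[0,-4,1,0],[0,-4,0,0],[0,-2,0,0],[0,0,0,0],[0,0,0,0]]]' --grip -0.1

```text
t: 7.7
tool_pos: [0.4579, -0.1575, 0.2581]
eef_rot: [-179.9, -0.1, 98.1]
force: [-0.2, 0.4, 0.3]
grip_width: 0.55
grasp_force: 0.0
```

```bash
python3 - <<'E'
from h import *
s=r.sense();print(s['tool_pos'],s['eef_rot'],s['force'],s['joint_positions'].round(1))
d=grab('wrist');t=grab('top');sc=grab('scene');np.save('w3.npy',d,allow_pickle=True)
for n,q in(('wrist',d),('top',t),('scene',sc)):
    P=cloud(q);rr=np.hypot(P[...,0]-.459,P[...,1]+.032)
    m=(P[...,2]>.09)&(P[...,2]<.116)&(rr<.042)&(rr>.017);Q=P[m]
    A=np.c_[Q[:,:2]-[.459,-.032],np.ones(len(Q))];x=np.linalg.lstsq(A,Q[:,2],rcond=None)[0]
    print(n,len(Q),'flange z',x[2].round(4),'tilt deg',np.degrees(x[:2]).round(2))
    m=(P[...,2]>.125)&(P[...,2]<.146)&(rr<.02);print('knob top',np.median(P[m][:,2]))
    hs=cv2.cvtColor(q['color'],cv2.COLOR_RGB2HSV)
    m=(hs[...,0]>12)&(hs[...,0]<28)&(hs[...,1]>140)&(hs[...,2]>110)&(P[...,2]>.12)&(P[...,2]<.25)&(P[...,0]<.5)&(P[...,0]>.3)
    v,u=np.nonzero(m);print('rider',len(u),u.mean(),v.mean(),P[m].mean(0))
a=cv2.resize(d['color'],(640,480));c=cv2.resize(sc['color'][250:350,280:400],(640,533),interpolation=2)
cv2.imwrite('pics/w3.png',a[...,::-1]);cv2.imwrite('pics/s3.png',c[...,::-1])
E
```

```text
[ 0.4578594  -0.15754165  0.25813538] [-1.79937897e+02 -6.44495858e-02  9.80846307e+01] [-0.15036521  0.43618317  0.31256464] [-25.7  -3.6  84.2   0.   99.5 -33.8]
wrist 8732 flange z 0.104 tilt deg [-0.02 -0.01]
knob top 0.13384446086916285
rider 289 259.56401384083046 273.07612456747404 [ 0.41988781 -0.18382373  0.1718444 ]
top 1034 flange z 0.1059 tilt deg [-0.14 -0.1 ]
knob top 0.13594472203654928
rider 0 nan nan [nan nan nan]
scene 510 flange z 0.1036 tilt deg [2.49 2.84]
knob top 0.1336288165217704
rider 116 216.79310344827587 163.68965517241378 [0.4717076  0.71110355 0.15952373]<stdin>:12: RuntimeWarning: Mean of empty slice.
  ret = ret.dtype.type(ret / rcount)
  ret = um.true_divide(
```

View pics/w3.png

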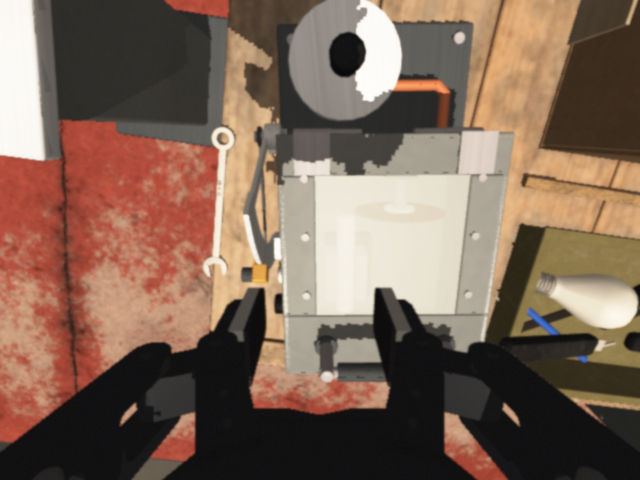

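View pics/s3.png

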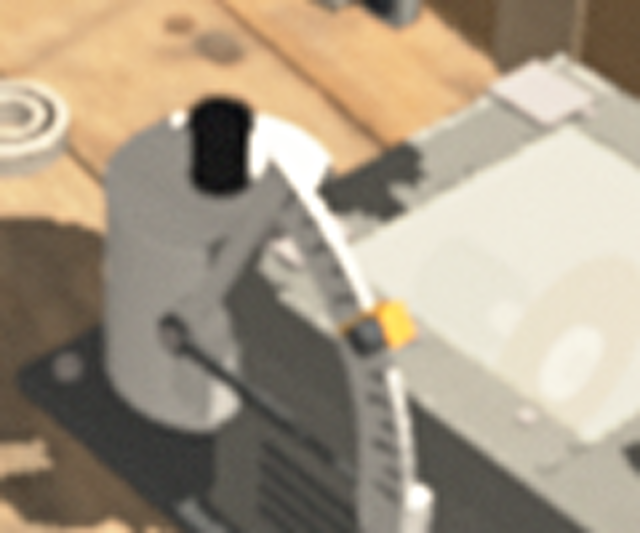

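Lid home: flange top is 104–106 mm, tilt under 0.2° in the wrist and top views, and pressing met hard resistance. The wrist view shows the rider at (260,273) and the bar at about (375,372). The scene crop shows the hub at (172,332), pointer tip near (330,452), and rider with thumbscrew at (367,332) and finger tip near (345,325). Next I turn the tool above the bar.

Request:
play_rows --targets '[[[0.53,-0.73,0,-6.9],[0.53,-0.73,0,-6.9],[0.53,-0.73,0,-6.9],[0.53,-0.73,0,-6.9],[0.53,-0.73,0,-6.9],[0.53,-0.73,0,-6.9],[0.53,-0.73,0,-6.9],[0.53,-0.73,0,-6.9],[0.53,-0.73,0,-6.9],[0.53,-0.73,0,-6.9],[0.53,-0.73,0,-6.9],[0.53,-0.73,0,-6.9],[0.53,-0.73,0,-6.9],[0,0,0,0],[0,0,0,0],[0,0,0,0]]]'

```text
t: 9.18
tool_pos: [0.5271, -0.2504, 0.2586]
eef_rot: [-180.0, 0.0, 8.8]
force: [0.1, 0.6, -0.1]
grip_width: 0.548
grasp_force: 0.0
```

```bash
python3 - <<'E'
from h import *
s=r.sense();print(s['tool_pos'],s['eef_rot'],s['joint_positions'].round(1))
d=grab('wrist');save(d,'w4.png');P=cloud(d)
m=(P[...,2]>.160)&(P[...,2]<.19)&(P[...,0]>.44)&(P[...,0]<.6)&(P[...,1]<-.21)&(P[...,1]>-.32)
Q=P[m];print(len(Q),cv2.minAreaRect((Q[:,:2]*1000).astype(np.float32)) if len(Q) else 0,Q.mean(0),np.percentile(Q[:,2],[50,90,98]))
sc=np.load('scene.npy',allow_pickle=True).item()
sc=grab('scene')
yaw=np.radians(8.5);R=np.array([[np.cos(yaw),-np.sin(yaw),0],[np.sin(yaw),np.cos(yaw),0],[0,0,1]])
O=np.array([.4591,-.0318,0])-R@np.array([-.035,.107,0]);np.save('O.npy',O);print('O',O,'bar',O+R@np.array([0,-.122,.171]))
M=lambda x,rad,th:O+R@np.array([x,.05-rad*np.cos(th),.105+rad*np.sin(th)])
f=lambda x,rad,th:((proj(sc,M(x,rad,np.radians(th)))-[280,250])*5.333).round(0)
for x in(-.098,-.104):
    print(x,'hub',f(x,0,0),'tip0',f(x,.09,0),{t:tuple(f(x,.09,t)) for t in(25,30,35,40)},'blk',{t:tuple(f(x,.108,t)) for t in(30,35,40)})
E
```

```text
[ 0.52708774 -0.25040579  0.25863636] [-1.79971952e+02  1.52774536e-02  8.75744605e+00] [-31.    9.1  70.9   0.  100.   50.3]
3031 ((527.746826171875, -250.90798950195312), (110.83861541748047, 14.011781692504883), 8.516702651977539) [ 0.53129628 -0.25036775  0.17495017] [0.17545345 0.17680814 0.17743431]
O [ 0.50953116 -0.13245137  0.        ] bar [ 0.52756391 -0.2531113   0.171     ]
-0.098 hub [186. 335.] tip0 [371. 482.] {25: (np.float64(358.0), np.float64(377.0)), 30: (np.float64(351.0), np.float64(354.0)), 35: (np.float64(343.0), np.float64(330.0)), 40: (np.float64(333.0), np.float64(307.0))} blk {30: (np.float64(388.0), np.float64(358.0)), 35: (np.float64(378.0), np.float64(329.0)), 40: (np.float64(366.0), np.float64(301.0))}
-0.104 hub [172. 343.] tip0 [357. 491.] {25: (np.float64(344.0), np.float64(385.0)), 30: (np.float64(337.0), np.float64(362.0)), 35: (np.float64(329.0), np.float64(339.0)), 40: (np.float64(319.0), np.float64(315.0))} blk {30: (np.float64(374.0), np.float64(366.0)), 35: (np.float64(364.0), np.float64(338.0)), 40: (np.float64(352.0), np.float64(309.0))}
```

View pics/w4.png

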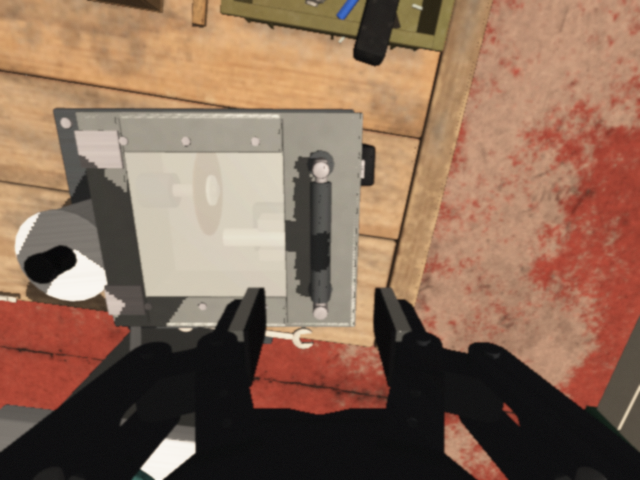

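The bar is straight ahead at (320,240), its posts at (320,168) and (320,312). Its measured centre is (0.528, -0.251, 0.170), matching the prediction, so I go down and grip it.

Request:
play_rows --targets '[[[0,0,-1.5,0],[0,0,-3,0],[0,0,-3,0],[0,0,-2.2,0],[0,0,-1,0],[0,0,0,0],[0,0,0,0]]]'

```text
t: 9.87
tool_pos: [0.5272, -0.2515, 0.1522]
eef_rot: [180.0, -0.0, 8.6]
force: [-0.1, -0.2, -0.2]
grip_width: 0.553
grasp_force: 0.0
```

Request:
play_rows --targets '[[[0,0,0,0],[0,0,0,0],[0,0,0,0],[0,0,0,0],[0,0,0,0],[0,0,0,0],[0,0,0,0]]]' --grip 1 --grip_force 90

```text
t: 10.45
tool_pos: [0.528, -0.251, 0.154]
eef_rot: [180.0, -0.2, 8.6]
force: [-1.2, 4.6, 5.9]
grip_width: 0.129
grasp_force: 87.9
```

Request:
play_rows --targets '[[[-0.03,0.18,0.45,0],[-0.03,0.18,0.45,0],[-0.03,0.2,0.44,0],[-0.03,0.21,0.43,0],[0,0,0,0]]]'

```text
t: 10.87
tool_pos: [0.5268, -0.2444, 0.1695]
eef_rot: [179.9, -0.1, 8.5]
force: [5.5, -1.5, -5.0]
grip_width: 0.128
grasp_force: 87.8
```

Request:
play_rows --targets '[[[-0.07,0.45,0.85,0],[-0.07,0.5,0.82,0],[-0.08,0.54,0.8,0],[-0.09,0.58,0.76,0],[-0.09,0.62,0.74,0],[-0.1,0.66,0.69,0],[-0.1,0.68,0.67,0],[0,0,0,0],[0,0,0,0]]]'

```text
t: 11.62
tool_pos: [0.521, -0.2055, 0.2229]
eef_rot: [179.7, -0.1, 8.5]
force: [5.8, -6.9, -4.5]
grip_width: 0.129
grasp_force: 88.4
```

```bash
python3 - <<'E'
from h import *
s=r.sense();print(s['tool_pos'],s['force'],s['grip_width'])
sc=grab('scene');np.save('s5.npy',sc,allow_pickle=True)
c=cv2.resize(sc['color'][250:350,280:400],(800,600) if 0 else (720,600),interpolation=2);cv2.imwrite('pics/s5.png',c[...,::-1])
E
```

```text
[ 0.5210043  -0.2055006   0.22290814] [ 5.80294512 -6.86632246 -4.49698177] 0.1294250303198857
```

View pics/s5.png

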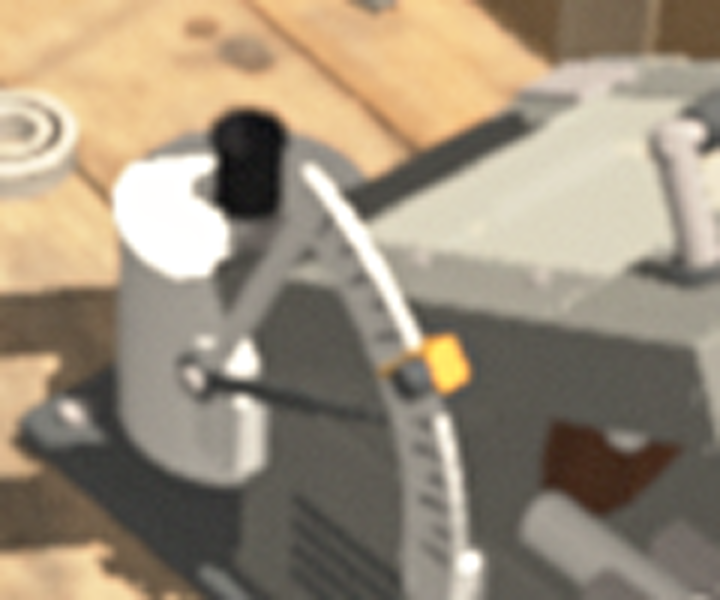

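Request:
play_rows --targets '[[[0,0.55,0.5,0],[-0.05,0.58,0.48,0],[-0.05,0.6,0.44,0],[0,0,0,0],[0,0,0,0],[0,0,0,0]]]'

```text
t: 12.17
tool_pos: [0.5186, -0.1893, 0.2366]
eef_rot: [179.7, 0.1, 8.4]
force: [1.6, -7.0, -3.7]
grip_width: 0.126
grasp_force: 88.5
```

```bash
python3 - <<'E'
from h import *
O=np.load('O.npy');yaw=np.radians(8.5)
s=r.sense();b=s['tool_pos']+[0,0,.017]-O-[0,0,.105]
c,n=np.cos(yaw),np.sin(yaw);my=-n*b[0]+c*b[1]-.05
print(s['tool_pos'],s['force'],'rad',np.hypot(my,b[2]),'theta',np.degrees(np.arctan2(b[2],-my))-20.99)
ims=[];
for _ in range(6): sc=grab('scene');ims.append(sc['color'].astype(float))
im=np.mean(ims,0).clip(0,255).astype(np.uint8);np.save('s6.npy',im)
c=cv2.resize(im[290:335,305:365],(800,600),interpolation=cv2.INTER_CUBIC);cv2.imwrite('pics/s6.png',c[...,::-1])
E
```

```text
[ 0.51856925 -0.18931656  0.23661892] [ 1.63459908 -6.97719605 -3.72158834] rad 0.18346739691401345 theta 33.11143319454884
```

View pics/s6.png

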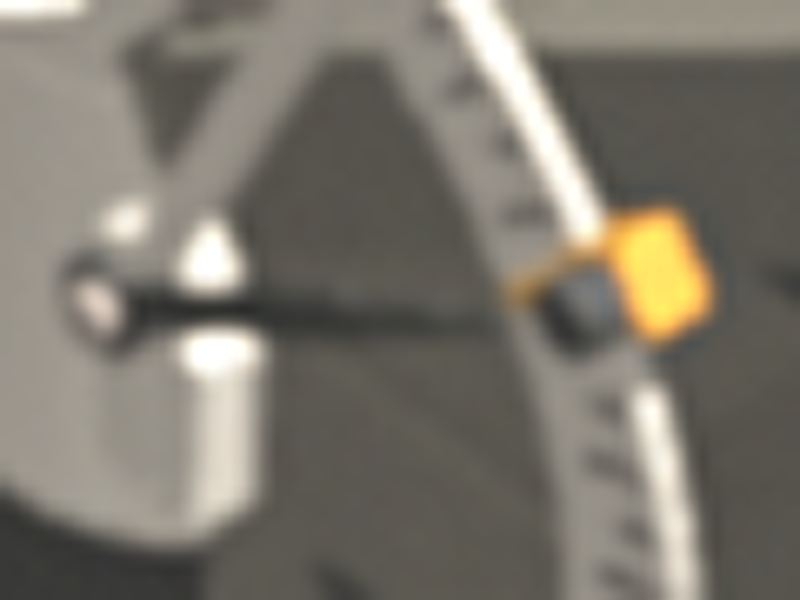

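Request:
play_rows --targets '[[[-0.04,0.27,0.19,0],[-0.04,0.27,0.19,0],[0,0,0,0],[0,0,0,0],[0,0,0,0]]]'

```text
t: 12.88
tool_pos: [0.5178, -0.1841, 0.2404]
eef_rot: [179.7, 0.1, 8.4]
force: [2.9, -7.9, -2.7]
grip_width: 0.131
grasp_force: 88.5
```

```bash
cat > th.py <<'E'
from h import *
def theta():
    O=np.load('O.npy');yaw=np.radians(8.5)
    s=r.sense();b=s['tool_pos']+[0,0,.017]-O-[0,0,.105]
    c,n=np.cos(yaw),np.sin(yaw);my=-n*b[0]+c*b[1]-.05
    print(s['tool_pos'],s['force'].round(1),'rad',np.hypot(my,b[2]).round(4),'theta',np.degrees(np.arctan2(b[2],-my))-20.99)
def shot(k=6):
    return np.mean([grab('scene')['color'].astype(float) for _ in range(k)],0).clip(0,255).astype(np.uint8)
E
python3 - <<'E'
from th import *
theta();im=shot();np.save('s7.npy',im);a=np.load('s6.npy')
for n,q in(('33.1',a),('now',im)):
    g=q.astype(int).mean(2).round().astype(int);print(n);print(g[306:319,335:348])
print('r-b');print((im[306:319,335:348,0].astype(int)-im[306:319,335:348,2]))
print((a[306:319,335:348,0].astype(int)-a[306:319,335:348,2]))
E
```

```text
[ 0.51777248 -0.18412098  0.24039519] [ 2.9 -7.9 -2.7] rad 0.1836 theta 35.13204825005822
33.1
[[ 83  82  82  81  86 112 131 127 112 110 112 134 206]
 [ 84  84  83  81  83 103 127 135 133 135 135 140 183]
 [ 84  84  83  83  84  95 123 140 143 144 143 143 153]
 [ 85  85  86  85  85  90 113 136 145 146 146 140 129]
 [ 88  87  87  88  87  88 100 127 143 143 135 124 115]
 [ 88  89  88  90  88  88  91 110 128 122 102  94 106]
 [ 83  85  89  91  89  86  88 101 113 102  75  67  92]
 [ 68  72  80  84  82  79  83  96 114 110  79  58  70]
 [ 63  64  68  72  72  72  77  88 112 122  99  63  56]
 [ 76  76  76  79  79  79  79  86 106 127 115  82  60]
 [ 87  88  87  87  87  86  86  87 101 124 132 113  90]
 [ 88  88  89  88  88  87  86  85  93 115 135 136 125]
 [ 86  86  87  87  88  88  88  86  88 107 130 142 141]]
now
[[ 83  82  82  80  88 111 131 126 111 110 112 133 206]
 [ 83  84  83  82  84 103 128 135 133 134 134 141 182]
 [ 85  85  85  85  85  98 123 140 142 143 144 142 152]
 [ 88  88  88  88  86  91 113 136 145 146 145 140 129]
 [ 88  89  90  89  86  89 100 127 143 142 134 124 115]
 [ 78  80 
[... 828 characters left out ...]
1 11 10  9 10 11 10  6  2]
 [10 11 12 10 10 10  9  9 11 12 11 10  7]
 [11 10 10 11 10  9  9 10 10 12 13 13 13]
 [11 10 10 11 11 10  9 10  9 11 13 13 14]]
[[ 9  9  9  9 11 12 13 12 10 11 10 13 24]
 [10  9  9  9 11 11 13 13 12 12 11 16 32]
 [10 10  9 10  9 10 12 13 13 13 17 29 55]
 [11 11  9 11 11 10 12 13 17 23 35 49 63]
 [11 11 11 10 11 11 11 18 36 50 56 49 35]
 [10 10 10 11 11 10 11 27 56 71 56 27  8]
 [ 8  7  8  9 10  9 11 26 51 54 30  6  1]
 [ 4  4  4  6  6  6  6 14 26 26 13  1  2]
 [ 5  4  4  4  6  6  6  8 12 14  9  3  1]
 [ 7  7  9  8  9  8  7  9 11 12 10  6  3]
 [10 11 12 11 11 10 10 10 10 13 12 12  7]
 [10 11 11 10 11 11  9 11 10 12 13 14 12]
 [11 10 10 10 10 10 10 10  9 11 12 13 14]]
```

```bash
python3 - <<'E'
from th import *
O=np.load('O.npy');yaw=np.radians(8.5);R=np.array([[np.cos(yaw),-np.sin(yaw),0],[np.sin(yaw),np.cos(yaw),0],[0,0,1]])
w3=np.load('w3.npy',allow_pickle=True).item();now=grab('wrist')
for n,d in(('w3',w3),('now',now)):
    M=(cloud(d)-O)@R*1000
    u=M[...,0];rad=np.hypot(M[...,1]-50,M[...,2]-105);th=np.degrees(np.arctan2(M[...,2]-105,50-M[...,1]))
    hs=cv2.cvtColor(d['color'],cv2.COLOR_RGB2HSV);g=d['color'].mean(2)
    ora=(hs[...,0]>8)&(hs[...,0]<30)&(hs[...,1]>110)
    box=(u>-118)&(u<-86.5)
    for nm,m in(('orange',box&ora&(rad>86)&(rad<125)),('finger',box&ora&(rad>86)&(rad<101)),('pointer',box&(rad>30)&(rad<93)&(abs(th-(0 if n=='w3' else 36))<7)),('arc',box&(rad>96)&(rad<112)&(th>42)&(th<65))):
        if m.sum(): print(n,nm,m.sum(),'x pct',np.percentile(u[m],[5,25,50,75,95]).round(1),'rad',np.percentile(rad[m],[5,50,95]).round(0),'th',np.percentile(th[m],[5,25,50,75,95]).round(1))
E
```

```text
w3 orange 403 x pct [-111.6 -100.8  -97.4  -93.8  -91.6] rad [104. 110. 115.] th [-75.2  34.   37.3  37.8  38.3]
w3 finger 2 x pct [-101.2 -101.1 -101.1 -101.  -101. ] rad [100. 100. 101.] th [35.8 35.9 36.1 36.2 36.4]
w3 pointer 325 x pct [-102.8 -101.9 -101.2  -95.1  -91.6] rad [35. 71. 91.] th [-4.8 -2.9  0.4  2.4  5.1]
w3 arc 335 x pct [-97.8 -96.8 -95.5 -95.2 -95. ] rad [ 97. 104. 105.] th [43.4 49.5 55.9 60.7 64.2]
```

Request:
play_rows --targets '[[[-0.02,0.15,0.1,0],[-0.02,0.15,0.1,0],[0,0,0,0],[0,0,0,0],[0,0,0,0]]]'

```text
t: 13.65
tool_pos: [0.5173, -0.1812, 0.2424]
eef_rot: [179.7, 0.1, 8.4]
force: [2.3, -8.2, -2.7]
grip_width: 0.131
grasp_force: 88.6
```

```bash
python3 - <<'E'
from th import *
theta();im=shot(10).astype(float);np.save('s8.npy',im);a=np.load('s6.npy').astype(float);b=np.load('s7.npy').astype(float)
base=np.maximum(np.maximum(a,b),im).mean(2)  # per-pixel brightest = no pointer
rows=np.arange(306,320)
for n,q in(('33.1',a),('35.1',b),('now',im)):
    D=(base-q.mean(2))[306:320];print(n,[(c,round(float((D[:,c]*rows).sum()/D[:,c].sum()),2),round(D[:,c].sum())) for c in range(328,344)])
rb=im[...,0]-im[...,2]
for c in(341,342,343,344): 
    w=(rb[306:320,c]-13).clip(0);print(c,(w*rows).sum()/w.sum() if w.sum() else 0,w.round())
O=np.load('O.npy');yaw=np.radians(8.5);R=np.array([[np.cos(yaw),-np.sin(yaw),0],[np.sin(yaw),np.cos(yaw),0],[0,0,1]])
sc=np.load('s5.npy',allow_pickle=True).item()
f=lambda x,rad,t:proj(sc,O+R@np.array([x,.05-rad*np.cos(np.radians(t)),.105+rad*np.sin(np.radians(t))])).round(2)
print('hub',f(-.102,0,0));
for t in(33.1,35.1,36.2): print(t,f(-.102,.06,t),f(-.102,.09,t))
E
```

```text
[ 0.51733018 -0.18119066  0.24236118] [ 2.3 -8.2 -2.7] rad 0.1836 theta 36.24208478086922
33.1 [(328, 313.45, 55), (329, 313.43, 51), (330, 313.02, 62), (331, 312.62, 69), (332, 312.92, 62), (333, 313.49, 50), (334, 313.49, 51), (335, 313.68, 51), (336, 313.51, 48), (337, 313.28, 42), (338, 313.26, 33), (339, 313.17, 35), (340, 313.22, 38), (341, 312.73, 33), (342, 313.11, 21), (343, 312.54, 4)]
35.1 [(328, 312.02, 54), (329, 311.87, 50), (330, 312.01, 54), (331, 311.57, 70), (332, 311.7, 71), (333, 312.22, 57), (334, 312.38, 58), (335, 312.48, 52), (336, 312.66, 48), (337, 313.04, 30), (338, 312.63, 27), (339, 312.41, 30), (340, 312.79, 25), (341, 312.33, 16), (342, 311.21, 8), (343, 314.0, 9)]
now [(328, 311.05, 49), (329, 311.79, 40), (330, 311.65, 52), (331, 311.72, 58), (332, 311.67, 56), (333, 311.41, 52), (334, 311.34, 57), (335, 311.72, 57), (336, 311.48, 52), (337, 311.78, 43), (338, 311.65, 48), (339, 311.79, 39), (340, 311.86, 15), (341, 316.0, 5), (342, 311.94, 11), (343, 313.22, 9)]
341 0 [0. 0. 0. 0. 0. 0. 0. 0. 0. 0. 0. 0. 0. 0.]
342 311.3125 [ 0.  0.  0.  1.  4. 13. 12.  2.  0.  0.  0.  0.  0.  0.]
343 311.2436974789916 [ 0.  0.  0.  5. 22. 43. 37. 12.  0.  0.  0.  0.  0.  0.]
344 311.04430379746833 [ 0.  0.  1.  9. 37. 58. 41. 12.  0.  0.  0.  0.  0.  0.]
hub [313.09 313.81]
33.1 [332.55 314.36] [343.17 314.65]
35.1 [332.11 313.21] [342.5  312.89]
36.2 [331.87 312.59] [342.12 311.91]
```

Request:
play_rows --targets '[[[0,0,0,0],[0,0,0,0],[0,0,0,0],[0,0,0,0],[0,0,0,0],[0,0,0,0]]]'

```text
t: 14.65
tool_pos: [0.5174, -0.1812, 0.2424]
eef_rot: [179.7, 0.1, 8.4]
force: [2.4, -8.1, -2.5]
grip_width: 0.128
grasp_force: 88.6
```

```bash
python3 - <<'E'
from th import *
theta();im=shot(10).astype(float).mean(2);a=np.load('s5.npy',allow_pickle=True).item()['color'].astype(float).mean(2)
rows=np.arange(308,316)
# background from 26 deg picture (pointer well below)
print([(c,round(float((w*rows).sum()/w.sum()),2)) for c in range(330,342) for w in [((a-im)[308:316,c]-2).clip(0)]])
P=cloud(grab('top'));rr=np.hypot(P[...,0]-.459,P[...,1]+.032);m=(rr<.042)&(rr>.02)&(P[...,2]>.09)&(P[...,2]<.12);print('lid',np.median(P[m][:,2]))
E
```

```text
[ 0.51735011 -0.18122872  0.24237013] [ 2.4 -8.1 -2.5] rad 0.1836 theta 36.23294488527375
[(330, 312.34), (331, 312.14), (332, 312.3), (333, 312.19), (334, 311.88), (335, 311.67), (336, 311.86), (337, 312.16), (338, 311.94), (339, 311.92), (340, 313.36), (341, 309.5)]
lid 0.10578722119029416
```

```bash
python3 -c "
from rig import r
print(r.close_job())"
```

```text
the job is handed in; nothing more can be done
None
```

The lid is pressed home and level on the pot, and the hood was handed in held still by its bar at about 36.2°, where the pointer meets the brass index to within about 0.3° by my image measurement; the verdict was not shown to me.

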